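# Load the inspection bay and hold its cover at the set angle

### The arm

A 6-joint arm with a two-finger parallel gripper is mounted at the origin on the work surface; the furniture and walls round the work are solid. World frame = base frame: x ahead of the robot, y to its left, z up, the work surface at z = 0. Lengths are in m, angles in rad, forces in N, time in s.
With the tool pointing down it reaches from about 0.35 to 0.85 m from the base axis. Payload 8.1 kg.
Tool frame: the origin (TCP) lies on the centre line of the jaws, within the pads' length; the fingertips stand 11 mm ahead of it and the grasp point (between the pads) lies 8 mm behind it (tips_ahead is the z of the fingertips in the tool frame, in m); z points along the fingers, y is the line along which they close (so a half turn about z gives the same grasp; the last joint's range is limited). The gripper opens to 85 mm and grips with 20 to 120 N. Pads are 22 mm wide; open, the fingers measure 114 mm over their backs; the gripper's body (76 mm by 85 mm) begins 54 mm behind the grasp point. The pads swing forward as they close: fully open they stand 13 mm farther back than shut.
Start: joints at [1.044, 0.13, 1.488, -0, 1.523, -0.085], TCP at [0.257, 0.542, 0.242] pointing down, gripper open.
Joint ranges: [-2.96, 2.96], [-0.89, 2.26], [0.02, 2.5], [-1.34, 4.48], [0, 2.73], [-2.66, 2.66]. Speed limits (rad/s): [2.39, 2.39, 2.79, 3.14, 3.14, 3.14].

### API

Orientations are given as a rotation vector (axis times angle).
In Python, from workcell import * gives the robot as it stands. The module is installed in compiled form; this text tells all that it offers.
- The arm moves only by the tool drive_tool, never from a script. Its arguments are lists of equal length, an entry for each row: "gripper": the opening, from 0 (shut) to 1 (fully open); "xyz": the shift along the tool's x, y, z in units of 25 mm (1.0 is 25 mm), a list of three; "twist": the turn about the tool's z in units of 6 degrees (1.0 is 6 degrees). A call has 1 to 12 rows; each row is the pose to reach, as a shift and turn from the pose commanded when the call began, along the tool's axes at that moment; what a row does not reach only later rows make up. A row lasts 1/8 s, in which the tool goes at most 62.5 mm and 10.7 degrees, less where a joint would pass 70% of its speed; a pose out of reach is approached as far as the arm can. A call with a gripper value outside its range is refused whole. The fingers move at their own pace and stop on an object; "grip_force" is the grip in N (left out, the last holds). Time passes only in rows, so rows that repeat a pose let the fingers close. It gives the time, the measured TCP pose, the force, the opening and the grip force at its end, in the units of the state.
- get_obs(): the state, without advancing time (a new reading comes with each control period).
- camera(name): name is "side" or "top"; returns the picture (384x512x3 uint8, red, green, blue); there is no depth.
- camera_params(name): a dict with "fx", "fy", "cx", "cy" (pixels), "R" (3x3) and "t" (3): a world point X has camera coordinates R X + t. Camera axes: x right, y down, z forward; pixel columns grow to the right and rows downward; lengths in m; the calibration is good to about 2 mm. A picture is of the moment at which its call begins. camera_params takes no time and is no camera call.
- job_done(): hands the job in; it is judged then, once.
Trained networks look in the newest picture that a camera, given by its name, has taken for a name from the list of things; names that differ only in an ending like _2 or _b are one class to them, and where a whole thing is asked for, a point or a joint stands for the part that bears it (a point fixed in the world has none). Each returns a list of dicts, best first, with "score" (0 to 1); they miss things now and then, are a little off and sometimes report something else, mostly with a low value. They report only what shows in the picture. A call takes as long as a camera call.
- look_for(camera, thing): "pixel" ([column, row] in pixels, amid what is visible of it).
- silhouettes(camera, thing): "pixels" (384x512 bool, what is visible of it) and "pixel" ([column, row] in pixels, amid what is visible of it).
The state is a dict: "clock": time; "q": joint angles; "qd": joint speeds; "effort": joint torques, N m; "position": TCP position; "tcp_rot": TCP orientation; "contact_force": force on the tool from outside, world axes, zero at the start; "torque": the same for the moment, N m; "gripper_width": finger opening in m; "grip_force": force on a finger pad.
Only numpy, scipy, OpenCV 4.12 (cv2) and the standard library are available. Lean on these libraries where they do the work, as an engineer would, in place of code of your own. Each camera call takes 0.05 s, during which the arm holds its last target. There are 200 camera calls.

### The job

Push the drilled wooden block along the bench, without lifting it, into the open right-hand end of the grey inspection bay until its end sits flat and fully home against the bay's end stop. Then take the bay's hinged cover by its bar handle, swing it up until it is level with (at the same angle as) the flat setting arm beside it, and finish still holding it there, because it falls shut when let go. Do not shift the setting arm, and leave the jar, spool, ferrule, mug and mouthpiece where they stand.

Things in the scene. Friction and masses are not known exactly. Their poses are not given: they have to be found in the camera images.
- block_center (a point): centre of the loose drilled beech block, 45 (its x) x 125 (its y, long axis) x 26 mm high, about 0.16 kg, with a row of round hollows in the top; lies flat on the bench, this point 13 mm above the bench
- bay_stop (a point): fixed grey inspection bay: middle of its end stop's inner face, 13 mm above the bench. Bay axes: z up, -y along the lane out of the open end, +x away from the robot to the hinge side. The block slides on the bench in the lane (no floor), x = -36 to +36 mm, from y = 0 (stop) to the open end at y = -75 mm. Block home: centre at y = -62.5 mm, so 50 mm of it stays outside
- bay_mouth (a point): middle of the bay's open right-hand end, 75 mm from the stop, 13 mm above the bench, same axes. A front wall (8 mm thick) and a rear housing (x = 36 to 92 mm), both about 42 mm high, flank the lane; the shut cover closes it above at 42 mm
- cover_handle (a point): middle of the cover's round bar handle: 10 mm thick, 76 mm long along the bay's y, 41 mm above the mid-plane of the 6 mm thick, 128 x 83 mm aluminium cover: 33 mm free under the bar. Cover shut: 86 mm above the bench. Moves with the cover on a circle of radius 117 mm about the hinge line. The point's axes are the cover's (the bay's when shut)
- cover_hinge (a point): point on the cover's hinge line beside the handle's middle (same y as it in the bay), 45 mm above the bench; the hinge line runs along the bay's y, at x = 80 mm in the bay; with the cover shut the handle is 110 mm nearer the robot (-x) and 41 mm higher
- bay_cover (a joint): angle of the cover: 0 = shut (level), grows as the front edge swings up, stop at 1.25 rad. About 0.28 kg, almost frictionless: falls shut when released
- setting_arm (a joint): angle of the setting arm, measured like the cover's: the cover is right when both are equal. Lies between 0.6 and 1.05 rad; clamped, stays where it is
- setting_arm_tip (a point): free end of the setting arm, a flat steel bar 150 x 14 x 4 mm on the same hinge line, with a round dark nut, standing up at the set angle on the left (+y) side of the bay, 76 mm to the left of bay_stop and 108 mm to the left of the handle's middle
- cork_jar: bystander: small glass jar with yellow lid, diameter 54, 70 mm high; origin at its underside
- solder_spool: bystander: black spool, diameter 52, 32 mm high; origin at its underside
- ferrule: bystander: small brass sleeve, diameter 25, 22 mm high, in front of the bay; origin at its underside
- enamel_mug: bystander: white enamel mug, 100 x 81 x 58 mm; origin at its underside
- mouthpiece: bystander: silver mouthpiece standing on its cup, diameter 38, 83 mm high, behind the bay; origin at its underside

How it is judged:
On the way, in this order (a step that is already met when the one before it is completed fails the run):
1. the block is fully home in the bay against the end stop (y of block_center in the frame of bay_stop between -0.068 and -0.055 m and x of block_center in the frame of bay_stop between -0.018 and 0.018 m and height (world z) of block_center below 0.018 m and angle between the y axis of block_center and the y axis of bay_stop, either way round below 0.12 rad), for 0.2 s.
2. the cover is held level with the setting arm (angle between the x axis of cover_handle and the x axis of setting_arm_tip, either way round below 0.07 rad and velocity of joint bay_cover between -0.1 and 0.1 rad/s and contact force between the fingers and bay_cover above 0.4 N), for 0.3 s.
At the end, for the whole second after the job is handed in: The block lies on the bench in the lane, its end within about 5 mm of the end stop and its long axis within 7 degrees of the lane; the cover is at the setting arm's angle within 4 degrees, still, and carried by the robot's fingers; the setting arm has not been moved (all of step 1 and all of step 2); the arm keeps its last pose, push and grip.
It fails at once if the block is lifted more than 15 mm off the bench (height (world z) of block_center above 0.028 m).
It fails at once if the setting arm's end is shifted by more than 6 mm (distance of setting_arm_tip from where it was at the start of the episode above 0.006 m).
It fails at once if a bystander is shifted by more than 30 mm (distance of any of cork_jar, solder_spool, ferrule, enamel_mug, mouthpiece from where it was at the start of the episode above 0.03 m).
It also fails if it takes over 64 s, if anything falls off the work surface, if the arm or the gripper's body presses on something with over 40 N, if the wrist force passes 120 N, or if a joint passes its speed limit or range.

## Working session

There is one attempt and no reset: what is moved stays moved. The work goes in short steps, Python scripts to look and compute and a tool call to move; the robot and the scene stay as the last step left them, time stands still between calls to the robot, and variables do not carry over. Pictures are saved under pics/ and viewed, at most 10 in all, crops included, and the job is handed in when it is done.

Besides the shell and the picture viewer there is one more tool, called in YAML: its name, and indented under it one key for each argument. drive_tool: Moves the arm, as the interface text tells. Its arguments: {"type":"object","properties":{"gripper":{"type":"array","items":{"type":"number"}},"xyz":{"type":"array","items":{"type":"array","items":{"type":"number"}}},"twist":{"type":"array","items":{"type":"number"}},"grip_force":{"type":"number"}},"required":["gripper","xyz","twist"]}

```bash
mkdir -p pics
cat > h.py <<'E'
from workcell import *
import numpy as np, cv2
from scipy.spatial.transform import Rotation as Ro
def ray(cam,p):
    c=camera_params(cam);R=np.array(c["R"]);t=np.array(c["t"])
    d=np.array([(p[0]-c["cx"])/c["fx"],(p[1]-c["cy"])/c["fy"],1.])
    return -R.T@t, R.T@d
def atz(cam,p,z):
    o,d=ray(cam,p); return o+d*(z-o[2])/d[2]
def tri(p1,p2,c1="top",c2="side"):
    A=np.zeros((3,3));b=np.zeros(3);P=[]
    for c,p in((c1,p1),(c2,p2)):
        o,d=ray(c,p);d=d/np.linalg.norm(d);M=np.eye(3)-np.outer(d,d);A+=M;b+=M@o;P.append((M,o))
    x=np.linalg.solve(A,b);return x,[np.linalg.norm(M@(x-o)) for M,o in P]
def proj(cam,X):
    c=camera_params(cam);v=np.array(c["R"])@np.array(X)+np.array(c["t"])
    return np.array([c["fx"]*v[0]/v[2]+c["cx"],c["fy"]*v[1]/v[2]+c["cy"]])
def snap(cam,name,crop=None,s=1):
    im=camera(cam)[:,:,::-1]
    if crop: im=im[crop[1]:crop[3],crop[0]:crop[2]]
    cv2.imwrite("pics/"+name,cv2.resize(im,None,fx=s,fy=s,interpolation=cv2.INTER_CUBIC))
E
python3 - <<'E'
from h import *
np.set_printoptions(precision=4,suppress=True)
ims=[camera(c)[:,:,::-1] for c in("top","side")]
for c,im in zip(("top","side"),ims): cv2.imwrite(f"pics/{c}0.png",cv2.resize(im,(800,600),interpolation=cv2.INTER_CUBIC))
for c in("top","side"):
    o,d=ray(c,(256,192)); print(c,o,d)
    for t in ["block_center","bay_stop","bay_mouth","cover_handle","cover_hinge","setting_arm_tip","setting_arm","bay_cover","cork_jar","solder_spool","ferrule","enamel_mug","mouthpiece"]:
        print(c,t,[(np.round(x["pixel"],1).tolist(),round(x["score"],2)) for x in look_for(c,t)[:2]])
o=get_obs();print(o["clock"],o["position"],o["tcp_rot"],o["contact_force"],Ro.from_rotvec(o["tcp_rot"]).as_matrix())
E
```

```text
top [0.1452 0.0172 1.5554] [ 0.2133  0.0232 -0.9768]
top block_center [([302.5, 212.7], 0.7)]
top bay_stop [([204.7, 170.3], 0.8)]
top bay_mouth [([202.1, 173.6], 0.88)]
top cover_handle [([210.8, 176.6], 0.64)]
top cover_hinge [([211.7, 178.1], 0.84)]
top setting_arm_tip []
top setting_arm [([201.3, 171.5], 0.68)]
top bay_cover [([210.1, 176.6], 0.75)]
top cork_jar [([356.7, 189.3], 0.66)]
top solder_spool [([365.0, 153.8], 0.52), ([211.8, 175.7], 0.34)]
top ferrule []
top enamel_mug [([339.0, 246.8], 0.75)]
top mouthpiece [([183.2, 131.5], 0.44)]
side [-0.0794  1.0856  0.5245] [ 0.438  -0.827  -0.3524]
side block_center [([288.3, 199.4], 0.75), ([223.7, 220.8], 0.24)]
side bay_stop [([206.0, 233.7], 0.8)]
side bay_mouth [([211.5, 234.8], 0.97)]
side cover_handle [([222.7, 221.9], 0.61)]
side cover_hinge [([223.5, 222.0], 0.86)]
side setting_arm_tip []
side setting_arm [([178.7, 227.1], 0.59)]
side bay_cover [([226.6, 216.1], 0.86)]
side cork_jar [([290.1, 171.3], 0.85), ([180.7, 226.3], 0.53)]
side solder_spool []
side ferrule [([180.7, 228.0], 0.66), ([292.0, 234.9], 0.48)]
side enamel_mug [([343.0, 182.1], 0.95), ([221.1, 220.4], 0.16)]
side mouthpiece [([132.1, 235.6], 0.6)]
1.4 [0.2565 0.5424 0.2423] [ 0.6884  3.0652 -0.0001] [ 0.1264  0.2996 -0.73  ] [[-0.904   0.4276 -0.    ]
 [ 0.4276  0.904  -0.0001]
 [-0.     -0.0001 -1.    ]]
```

View pics/top0.png

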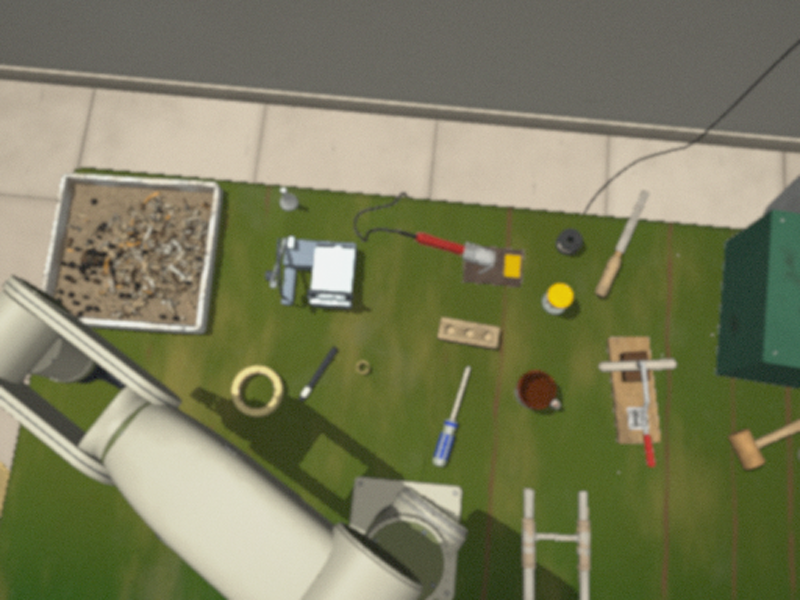

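View pics/side0.png

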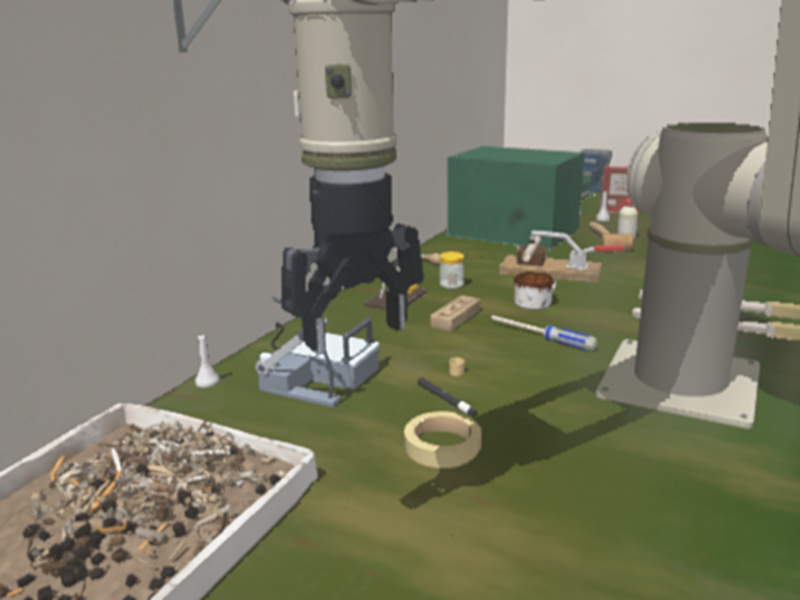

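Run:
```python
from h import *
np.set_printoptions(precision=4,suppress=True)
print("block",tri((302.5,212.7),(288.3,199.4)))
print("hand", tri((210.1,176.6),(226.6,216.1)))
print("jar",atz("top",(356.7,189.3),.06),"mug",atz("top",(339,246.8),.05),"fer",atz("top",(232,234.5),.02))
print("spool",atz("top",(365,154),.03), "bay sw", [atz("top",np.array(p)*.64,.042) for p in((311,305),(356,250))])
camera("top")
s=silhouettes("top","block_center")[0]["pixels"].astype(np.uint8)
r=cv2.minAreaRect(cv2.findNonZero(s));b=cv2.boxPoints(r);print([atz("top",p,.02) for p in b], atz("top",r[0],.02))
snap("top","topc.png",(150,135,350,260),4)
```

```text
block (array([ 0.4331, -0.1049,  0.0103]), [np.float64(0.0059766037981395966), np.float64(0.005976603798139679)])
hand (array([0.492 , 0.1992, 0.0699]), [np.float64(0.015048329731092693), np.float64(0.015048329731092684)])
jar [ 0.5124 -0.2729  0.06  ] mug [ 0.3214 -0.2279  0.05  ] fer [0.3314 0.1178 0.02  ]
spool [ 0.6448 -0.3007  0.03  ] bay sw [array([0.4469, 0.238 , 0.042 ]), array([0.5754, 0.1573, 0.042 ])]
[array([ 0.4041, -0.0301,  0.02  ]), array([ 0.4526, -0.0345,  0.02  ]), array([ 0.4418, -0.1595,  0.02  ]), array([ 0.3934, -0.1542,  0.02  ])] [ 0.4229 -0.0947  0.02  ]
```

View pics/topc.png

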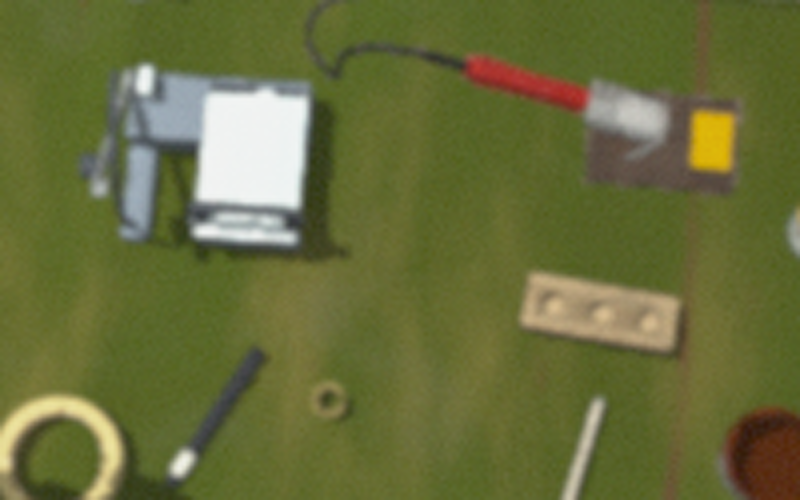

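Run:
```python
from h import *
np.set_printoptions(precision=4,suppress=True)
C=lambda p:np.array(p)/4+[150,135]
for n,p,z in [("FL",(192,240),.048),("FR",(298,248),.048),("RR",(310,85),.048),("RL",(207,80),.048),("barL",(197,207),.086),("barR",(304,213),.086),("armtip",(100,190),.1),("blk",(602,312),.026)]:
    print(n,atz("top",C(p),z))
```

```text
FL [0.446  0.2406 0.048 ]
FR [0.4477 0.1537 0.048 ]
RR [0.5865 0.1593 0.048 ]
RL [0.5825 0.2451 0.048 ]
barL [0.4656 0.2343 0.086 ]
barR [0.469  0.1487 0.086 ]
armtip [0.4688 0.3105 0.1   ]
blk [ 0.4229 -0.0992  0.026 ]
```

drive_tool:
  gripper: [1, 1, 1, 1, 1, 1, 1, 1, 1, 1, 1, 1]
  xyz:
    - [-1.4, -1.8, 0]
    - [-2.9, -3.6, 0]
    - [-4.3, -5.4, 0]
    - [-5.7, -7.2, 0]
    - [-7.2, -9.1, 0]
    - [-8.6, -10.9, 0]
    - [-10.0, -12.7, 0]
    - [-11.4, -14.5, 0]
    - [-12.9, -16.3, 0]
    - [-14.3, -18.1, 0]
    - [-17.2, -21.7, 0]
    - [-17.2, -21.7, 0]
  twist: [1.1, 2.2, 3.3, 4.4, 5.5, 6.6, 7.7, 8.8, 9.9, 10.7, 11.6, 11.6]

```text
clock: 3.05
position: [0.4135, -0.1343, 0.2427]
tcp_rot: [2.316, 2.121, 0.001]
contact_force: [1.3, 1.4, 0.1]
gripper_width: 0.0855
grip_force: 0.0
```

Run:
```python
from h import *
np.set_printoptions(precision=4,suppress=True)
snap("side","sidec.png",(150,180,260,270),7)
for c in("top","side"):
    camera(c)
    for t in("bay_mouth","bay_cover","setting_arm","cover_handle","setting_arm_tip"):
        for s in silhouettes(c,t)[:1]:
            m=s["pixels"].astype(np.uint8);print(c,t,s["score"],m.sum(),cv2.boundingRect(m))
```

```text
top bay_cover 0.6 936 (197, 157, 29, 39)
top setting_arm 0.55 53 (170, 154, 13, 28)
top cover_handle 0.93 973 (196, 156, 30, 40)
top setting_arm_tip 0.29 1851 (169, 153, 59, 45)
side bay_mouth 0.76 2755 (164, 191, 78, 70)
side setting_arm 0.81 381 (164, 204, 44, 35)
side cover_handle 0.62 745 (189, 204, 53, 30)
side setting_arm_tip 0.72 366 (163, 203, 46, 37)
```

View pics/sidec.png

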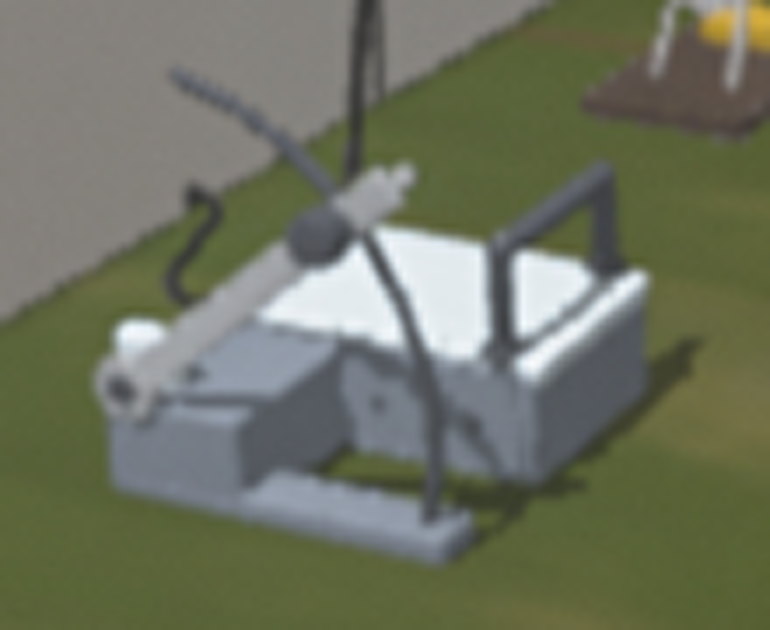

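```bash
cat > fit.py <<'E'
from h import *
from scipy.optimize import least_squares
np.set_printoptions(precision=4,suppress=True)
T=lambda p:np.array(p)/4+[150,135]
S=lambda p:np.array(p)/7+[150,180]
def W(p,X):
    c,s=np.cos(p[2]),np.sin(p[2]);return np.array([p[0]+c*X[0]-s*X[1],p[1]+s*X[0]+c*X[1],X[2]])
yl,yr=-.032+.0415,-.032-.0415
obs=[("top",T((192,240)),(-.048,yl,.048)),("top",T((298,248)),(-.048,yr,.048)),
("side",S((500,240)),(-.030,.003,.089)),("side",S((605,172)),(-.030,-.067,.089)),
("side",S((532,375)),(-.048,yl,.048)),("side",S((645,275)),(-.048,yr,.048)),
("side",S((520,485)),(-.044,.008,0)),("side",S((640,395)),(-.044,-.075,0)),("side",S((435,560)),(-.044,.088,0))]
def f(p):
    r=[proj(c,W(p,X))-o for c,o,X in obs]
    return np.concatenate(r)
def arm(th,r): return (.080-r*np.cos(th),.076,.045+r*np.sin(th))
if __name__=="__main__":
    r=least_squares(f,[.49,.22,.03],x_scale=[.01,.01,.03],loss="soft_l1");print("bay origin(stop), yaw",r.x);print(f(r.x).reshape(-1,2))
    p=r.x
    for c,X in [("side",arm(0,0))]: print("hinge px side crop",(proj(c,W(p,X))-[150,180])*7)
    a=S((120,390));b=S((405,175));print("img line angle",np.arctan2(a[1]-b[1],b[0]-a[0]))
    for th in(.6,.7,.8,.9,1.0):
        q=proj("side",W(p,arm(th,.0)));t=proj("side",W(p,arm(th,.15)));u=proj("top",W(p,arm(th,.15)))
        print(th,"img",np.arctan2(q[1]-t[1],t[0]-q[0]),"tip side",(t-[150,180])*7,"top",(u-[150,135])*4)
    for n,X in dict(mouth=(0,-.075,.013),home=(0,-.0625,.013),handle=(-.03,-.032,.086),hinge=(.08,-.032,.045)).items():print(n,W(p,X))
E
python3 fit.py
```

```text
bay origin(stop), yaw [0.497  0.2335 0.0456]
[[ 0.0156 -0.7916]
 [-1.1356 -1.5192]
 [ 0.0224  0.2665]
 [-1.6643 -0.1902]
 [ 1.4819 -1.3618]
 [ 0.5888 -0.0647]
 [ 2.8944  0.0197]
 [ 0.7642 -0.9049]
 [-1.3327  4.3332]]
hinge px side crop [123.6703 389.6015]
img line angle 0.646302221915377
0.6 img 0.5281539322425884 tip side [421.2377 215.9888] top [ 94.0515 205.141 ]
0.7 img 0.6646557349990077 tip side [394.4827 177.395 ] top [ 92.4456 190.1802]
0.8 img 0.8005123204379118 tip side [364.7979 141.0726] top [ 91.1754 173.875 ]
0.9 img 0.9334913157723065 tip side [332.5513 107.4684] top [ 90.2626 156.4083]
1.0 img 1.0617376635214217 tip side [298.1472  76.9881] top [ 89.7245 137.9868]
mouth [0.5004 0.1586 0.013 ]
home [0.4999 0.1711 0.013 ]
handle [0.4685 0.2002 0.086 ]
hinge [0.5784 0.2052 0.045 ]
```

drive_tool:
  gripper: [0.9, 0.9, 0.9, 0.9, 0.9, 0.9, 0.9, 0.3, 0.3, 0.3, 0.3, 0.3]
  xyz:
    - [-0.57, 0.25, 2]
    - [-0.57, 0.25, 4]
    - [-0.57, 0.25, 6]
    - [-0.57, 0.25, 7.5]
    - [-0.57, 0.25, 8.4]
    - [-0.57, 0.25, 8.8]
    - [-0.57, 0.25, 8.8]
    - [-0.57, 0.25, 8.8]
    - [-0.57, 0.25, 8.8]
    - [-0.57, 0.25, 8.8]
    - [-0.57, 0.25, 8.8]
    - [-0.57, 0.25, 8.8]
  twist: [0, 0, 0, 0, 0, 0, 0, 0, 0, 0, 0, 0]
  grip_force: 20

```text
clock: 5.2
position: [0.4195, -0.1471, 0.0237]
tcp_rot: [2.313, 2.123, 0.002]
contact_force: [0.0, 0.2, 6.9]
gripper_width: 0.0445
grip_force: 20.9
```

drive_tool:
  gripper: [0.3, 0.3, 0.3, 0.3, 0.3, 0.3, 0.3, 0.3, 0.3, 0.3]
  xyz:
    - [0, 0, -0.05]
    - [0.92, 0.35, -0.05]
    - [1.83, 0.7, -0.05]
    - [2.75, 1.05, -0.05]
    - [3.66, 1.4, -0.05]
    - [4.58, 1.75, -0.05]
    - [5.5, 2.1, -0.05]
    - [6.4, 2.46, -0.05]
    - [7.32, 2.81, -0.05]
    - [7.32, 2.81, -0.05]
  twist: [0, 0, -0.2, -0.4, -0.6, -0.8, -1.0, -1.2, -1.2, -1.2]

```text
clock: 6.45
position: [0.5045, 0.0309, 0.0237]
tcp_rot: [2.174, 2.267, 0.001]
contact_force: [0.1, 3.4, 4.4]
gripper_width: 0.0442
grip_force: 21.4
```

Run:
```python
from h import *
a=camera("top")[:,:,::-1][140:240,160:300];b=camera("side")[:,:,::-1][160:270,150:310]
a=cv2.resize(a,None,fx=5,fy=5)[:,:700];b=cv2.resize(b,None,fx=4.9,fy=4.9)
cv2.imwrite("pics/a1.png",a)
```

```text
(no output)
```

View pics/a1.png

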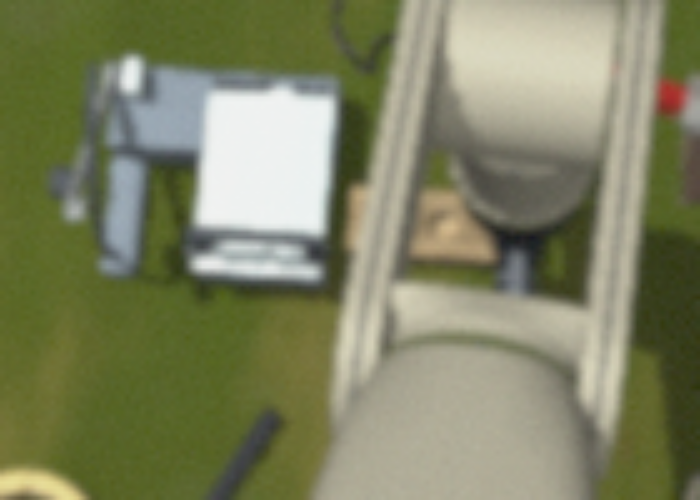

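Run:
```python
from fit import *
p=least_squares(f,[.49,.22,.03],x_scale=[.01,.01,.03],loss="soft_l1").x
for q in((349,184),(344,251),(498,262),(420,186)):
    X=atz("top",np.array(q)/5+[160,140],.026);d=X[:2]-p[:2];c,s=np.cos(p[2]),np.sin(p[2]);print(X,"bay",c*d[0]+s*d[1],-s*d[0]+c*d[1])
```

```text
[0.5225 0.1458 0.026 ] bay 0.021424574175245563 -0.08884522047818744
[0.4765 0.144  0.026 ] bay -0.02459945434082484 -0.08848111125633144
[0.4789 0.0414 0.026 ] bay -0.026827864463993257 -0.19111059396333052
[0.5257 0.0983 0.026 ] bay 0.022491049692675603 -0.13636828126720618
```

drive_tool:
  gripper: [0.3, 0.3, 0.3, 0.3, 0.3, 0.3, 0.3, 0.3]
  xyz:
    - [0.6, 0, 0]
    - [1.2, 0, 0]
    - [1.8, 0, 0]
    - [2.4, 0, 0]
    - [2.9, 0, 0]
    - [3.2, 0, 0]
    - [3.3, 0, 0]
    - [3.3, 0, 0]
  twist: [0, 0, 0, 0, 0, 0, 0, 0]

```text
clock: 7.55
position: [0.5008, 0.1128, 0.0237]
tcp_rot: [-2.176, -2.266, -0.001]
contact_force: [-0.0, -0.6, 5.5]
gripper_width: 0.0444
grip_force: 21.5
```

drive_tool:
  gripper: [0.3, 0.3, 0.3]
  xyz:
    - [0.1, 0, 0]
    - [0.2, 0, 0]
    - [0.2, 0, 0]
  twist: [0, 0, 0]

```text
clock: 7.92
position: [0.5007, 0.1173, 0.0237]
tcp_rot: [2.177, 2.265, 0.0]
contact_force: [-0.3, -2.6, 5.2]
gripper_width: 0.0446
grip_force: 21.5
```

drive_tool:
  gripper: [0.3, 0.3, 0.3, 0.3]
  xyz:
    - [0.1, 0, 0]
    - [0.15, 0, 0]
    - [0.2, 0, 0]
    - [0.2, 0, 0]
  twist: [0, 0, 0, 0]

```text
clock: 8.43
position: [0.5006, 0.1203, 0.0237]
tcp_rot: [2.175, 2.264, -0.003]
contact_force: [0.3, -14.0, 6.6]
gripper_width: 0.0443
grip_force: 21.7
```

drive_tool:
  gripper: [0.3, 0.3, 0.3]
  xyz:
    - [0.06, 0, 0]
    - [0.12, 0, 0]
    - [0.12, 0, 0]
  twist: [0, 0, 0]

```text
clock: 8.8
position: [0.5007, 0.1219, 0.0236]
tcp_rot: [2.175, 2.262, -0.006]
contact_force: [2.3, -20.9, 6.3]
gripper_width: 0.0445
grip_force: 21.6
```

drive_tool:
  gripper: [0.8, 0.8, 0.8, 0.8, 0.8, 0.8, 0.8, 0.8, 0.8]
  xyz:
    - [0, 0, 0]
    - [0, 0, 0]
    - [0, 0, 0]
    - [0, 0, -0.5]
    - [0, 0, -1.5]
    - [-0.5, 0, -3]
    - [-2, 0, -5]
    - [-4, 0, -7]
    - [-4, 0, -7]
  twist: [0, 0, 0, 0, 0, 0, 0, 0, 0]

```text
clock: 9.93
position: [0.5067, 0.0231, 0.2041]
tcp_rot: [2.175, 2.258, 0.008]
contact_force: [-0.4, 0.9, 0.2]
gripper_width: 0.0683
grip_force: 0.0
```

Run:
```python
from h import *
a=camera("top")[:,:,::-1][135:215,160:260];b=camera("side")[:,:,::-1][185:270,150:260]
a=cv2.resize(a,(600,480));b=cv2.resize(b,(770,595))
cv2.imwrite("pics/b1.png",b);cv2.imwrite("pics/b2.png",a)
```

```text
(no output)
```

View pics/b1.png

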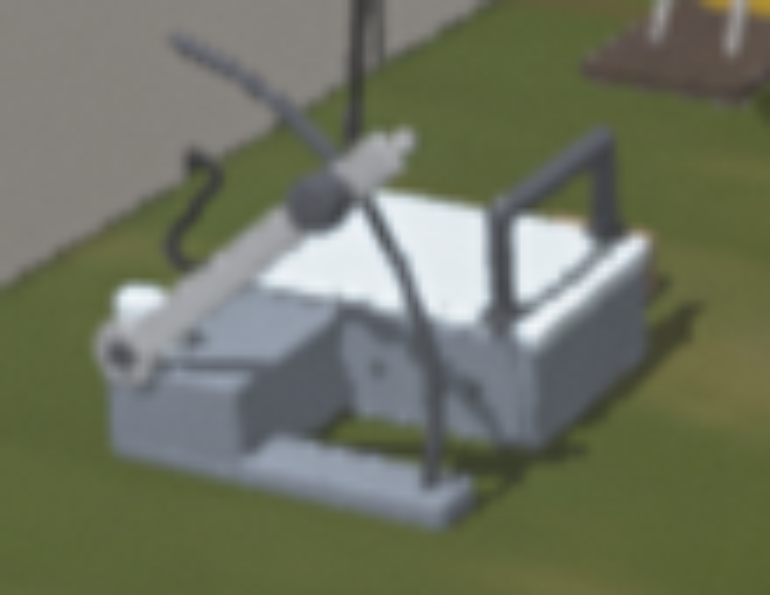

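View pics/b2.png

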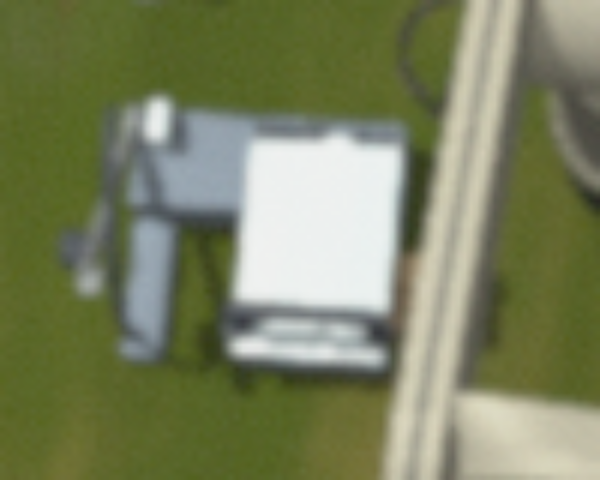

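Run:
```python
from fit import *
for q in((232,312),(390,322)): print(atz("top",np.array(q)/6+[160,135],.086))
p=least_squares(f,[.49,.22,.03],x_scale=[.01,.01,.03],loss="soft_l1").x
for y in(.006,-.07): print((proj("top",W(p,(-.03,y,.086)))-[160,135])*6, W(p,(-.03,y,.086)))
# triangulate bar ends (side b1 px/7+(150,185))
B=lambda q:np.array(q)/7+[150,185]
print(tri(np.array((236,312))/6+[160,135],B((500,208))),tri(np.array((388,322))/6+[160,135],B((603,140))))
```

```text
[0.4646 0.2361 0.086 ]
[0.4673 0.1517 0.086 ]
[228.6139 307.6447] [0.4668 0.2382 0.086 ]
[370.9272 314.7751] [0.4702 0.1622 0.086 ]
(array([0.4658, 0.2344, 0.0881]), [np.float64(0.0015410129321992258), np.float64(0.0015410129321991213)]) (array([0.4701, 0.1541, 0.0826]), [np.float64(0.002323146610625694), np.float64(0.00232314661062562)])
```

drive_tool:
  gripper: [0.6, 0.6, 0.6, 0.6, 0.6, 0.6]
  xyz:
    - [1.5, -0.3, 0]
    - [3, -0.6, 0]
    - [4.5, -0.9, 0]
    - [6, -1.2, 0]
    - [7, -1.31, 0]
    - [7, -1.31, 0]
  twist: [0, 0, 0, 0, 0, 0]

```text
clock: 10.78
position: [0.4624, 0.201, 0.1966]
tcp_rot: [-2.171, -2.268, 0.004]
contact_force: [0.3, 0.3, -0.3]
gripper_width: 0.0508
grip_force: 0.0
```

Run:
```python
from h import *
a=camera("top")[:,:,::-1][130:230,160:290];b=camera("side")[:,:,::-1][165:265,150:280]
a=cv2.resize(a,(390,300));b=cv2.resize(b,(390,300))
cv2.imwrite("pics/c1.png",cv2.resize(np.hstack([a,b]),(780,300)))
```

```text
(no output)
```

View pics/c1.png

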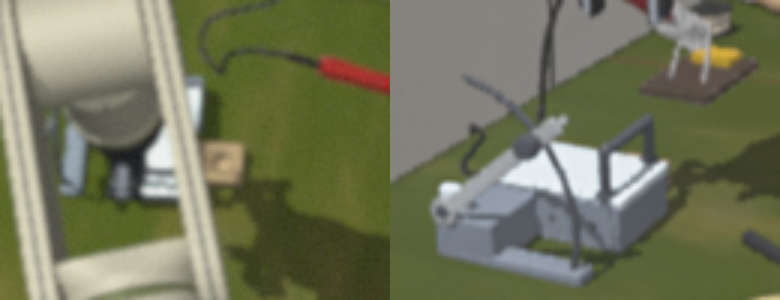

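Run:
```python
from fit import *
p=least_squares(f,[.49,.22,.03],x_scale=[.01,.01,.03],loss="soft_l1").x
for q in((243,143),(241,184),(203,141)):
    X=atz("top",np.array(q)/3+[160,130],.026);d=X[:2]-p[:2];c,s=np.cos(p[2]),np.sin(p[2]);print(X,"bay",c*d[0]+s*d[1],-s*d[0]+c*d[1])
o=get_obs();print(o["clock"],o["position"],Ro.from_rotvec(o["tcp_rot"]).as_matrix())
```

```text
[0.5231 0.1082 0.026 ] bay 0.020367581778389026 -0.1264404684207655
[0.4763 0.1055 0.026 ] bay -0.02648591180754578 -0.1269904301737296
[0.5211 0.1528 0.026 ] bay 0.020368614256881263 -0.08176412062893676
10.875 [0.4634 0.1991 0.1971] [[-0.0417  0.9991 -0.0024]
 [ 0.9991  0.0417 -0.001 ]
 [-0.0009 -0.0024 -1.    ]]
```

drive_tool:
  gripper: [0.6, 0.6, 0.6, 0.6, 0.6, 0.6, 0.6]
  xyz:
    - [0, 0.14, 1]
    - [0, 0.14, 2]
    - [0, 0.14, 3]
    - [0, 0.14, 4]
    - [0, 0.14, 4.6]
    - [0, 0.14, 4.6]
    - [0, 0.14, 4.6]
  twist: [0, 0, 0, 0, 0, 0, 0]

```text
clock: 11.75
position: [0.4686, 0.1989, 0.0845]
tcp_rot: [2.177, 2.265, 0.002]
contact_force: [0.6, 0.8, -0.5]
gripper_width: 0.0511
grip_force: 0.0
```

Run:
```python
from h import *
snap("side","d1.png",(160,150,270,250),5)
```

```text
(no output)
```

View pics/d1.png

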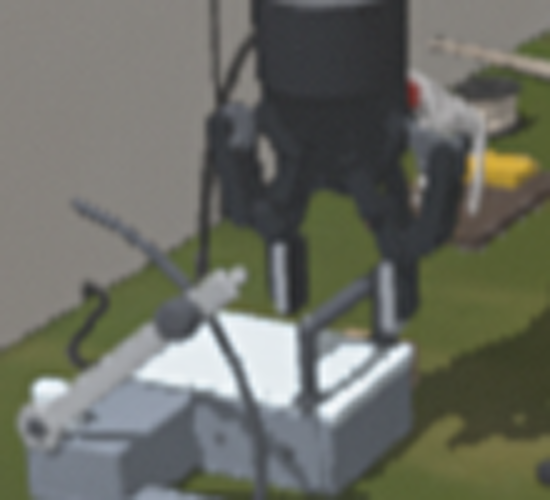

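drive_tool:
  gripper: [0.6, 0.4, 0.2, 0, 0, 0, 0, 0, 0]
  xyz:
    - [0, 0, 0.15]
    - [0, 0, 0.15]
    - [0, 0, 0.15]
    - [0, 0, 0.15]
    - [0, 0, 0.15]
    - [0, 0, 0.15]
    - [0, 0, 0.15]
    - [0, 0, 0.15]
    - [0, 0, 0.15]
  twist: [0, 0, 0, 0, 0, 0, 0, 0, 0]
  grip_force: 30

```text
clock: 12.92
position: [0.4683, 0.199, 0.08]
tcp_rot: [2.176, 2.265, 0.001]
contact_force: [3.8, 0.4, 1.0]
gripper_width: 0.0089
grip_force: 29.3
```

drive_tool:
  gripper: [0, 0, 0, 0, 0, 0, 0, 0]
  xyz:
    - [0, 0.08, -0.22]
    - [0, 0.18, -0.43]
    - [0, 0.29, -0.64]
    - [0, 0.41, -0.84]
    - [0, 0.54, -1.03]
    - [0, 0.68, -1.22]
    - [0, 0.68, -1.22]
    - [0, 0.68, -1.22]
  twist: [0, 0, 0, 0, 0, 0, 0, 0]

```text
clock: 13.92
position: [0.4841, 0.1995, 0.1103]
tcp_rot: [-2.176, -2.265, 0.003]
contact_force: [-5.2, -0.8, 1.3]
gripper_width: 0.0089
grip_force: 29.5
```

drive_tool:
  gripper: [0, 0, 0, 0, 0, 0, 0, 0, 0, 0]
  xyz:
    - [0, 0.15, -0.18]
    - [0, 0.3, -0.36]
    - [0, 0.47, -0.52]
    - [0, 0.64, -0.68]
    - [0, 0.82, -0.83]
    - [0, 1.01, -0.97]
    - [0, 1.2, -1.1]
    - [0, 1.36, -1.2]
    - [0, 1.36, -1.2]
    - [0, 1.36, -1.2]
  twist: [0, 0, 0, 0, 0, 0, 0, 0, 0, 0]

```text
clock: 15.18
position: [0.5185, 0.2007, 0.1418]
tcp_rot: [-2.176, -2.265, 0.002]
contact_force: [-9.3, -3.6, 12.3]
gripper_width: 0.0086
grip_force: 30.4
```

Run:
```python
from h import *
snap("side","e1.png",(155,155,255,255),6)
```

```text
(no output)
```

View pics/e1.png

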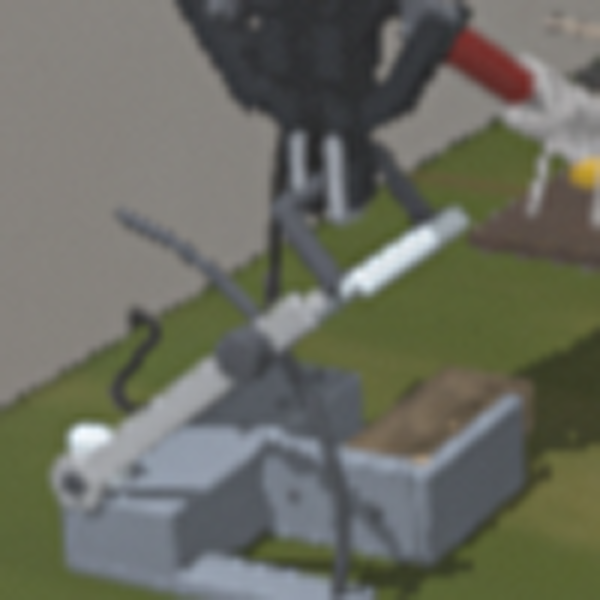

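drive_tool:
  gripper: [0, 0, 0, 0, 0]
  xyz:
    - [0, -0.03, -0.05]
    - [0, -0.03, -0.05]
    - [0, -0.03, -0.05]
    - [0, -0.03, -0.05]
    - [0, -0.03, -0.05]
  twist: [0, 0, 0, 0, 0]

```text
clock: 15.85
position: [0.5179, 0.2007, 0.1415]
tcp_rot: [-2.177, -2.265, 0.001]
contact_force: [-4.1, -2.7, 2.8]
gripper_width: 0.009
grip_force: 30.0
```

Run:
```python
from fit import *
p=least_squares(f,[.49,.22,.03],x_scale=[.01,.01,.03],loss="soft_l1").x
E=lambda X:(proj("side",W(p,X))-[155,155])*6
def cov(th,u,y,w): return (.08-u*np.cos(th)+w*np.sin(th),y,.045+u*np.sin(th)+w*np.cos(th))
for th in(.0,.6,.65,.7,.75,.8):
    print(th,"FL",E(cov(th,.128,yl,0)),"FR",E(cov(th,.128,yr,0)),"barL",E(cov(th,.110,.006,.041)),"armtip",E(arm(th,.15)))
```

```text
0.0 FL [435.2123 469.9743] FR [526.6086 391.7102] barL [395.45   366.9201] armtip [403.487  550.5284]
0.6 FL [377.7744 296.459 ] FR [473.9921 227.6325] barL [296.3154 225.4012] armtip [331.0609 335.1332]
0.65 FL [368.8848 283.0444] FR [465.673  215.0147] barL [285.3455 216.2198] armtip [319.9267 318.3748]
0.7 FL [359.4571 269.9859] FR [456.8345 202.7418] barL [274.0959 207.5802] armtip [308.128  302.0529]
0.75 FL [349.5193 257.3225] FR [447.5026 190.85  ] barL [262.6001 199.5059] armtip [295.7009 286.2181]
0.8 FL [339.1007 245.092 ] FR [437.7047 179.3744] barL [250.8921 192.0188] armtip [282.6839 270.9193]
```

```bash
cat > sc.py <<'E'
from fit import *
p=least_squares(f,[.49,.22,.03],x_scale=[.01,.01,.03],loss="soft_l1").x
g=cv2.GaussianBlur(camera("side"),(0,0),.8).astype(np.float32)
def cov(th,u,y,w): return (.08-u*np.cos(th)+w*np.sin(th),y,.045+u*np.sin(th)+w*np.cos(th))
def score(segs,th,off):
    t=0
    for a,b in segs:
        A=proj("side",W(p,cov(th,*a)))+off;B=proj("side",W(p,cov(th,*b)))+off
        d=(B-A)/np.linalg.norm(B-A);n=np.array([-d[1],d[0]])
        L=A+np.linspace(.05,.95,40)[:,None]*(B-A)
        s=[cv2.remap(g,(L+k*n)[:,0].astype(np.float32)[None],(L+k*n)[:,1].astype(np.float32)[None],1) for k in(-1,1)]
        t+=np.abs((s[0]-s[1]).mean((0,1))).sum()
    return t
ya,yb=.069,.083
armsegs=[((.02,y,w),(.148,y,w)) for y,w in((ya,.002),(yb,.002),(yb,-.002))]
covsegs=[((.128,-.02,.003),(.128,yr,.003)),((.128,-.02,-.003),(.128,yr,-.003)),((.110,-.067,.036),(.110,-.067,.003)),((.110,.003,.036),(.110,.003,.01))]
ths=np.arange(.58,.85,.01)
for n,s in(("arm",armsegs),("cover",covsegs)):
    for r in(0,1):
        G=[-1,-.5,0,.5,1] if r else [0]
        S=np.array([max(score(s,t,np.array([i,j])) for i in G for j in G) for t in ths])
        k=np.argsort(-S)[:4];print(n,r,ths[k],S[k])
c=S
E
python3 sc.py
```

```text
arm 0 [0.79 0.78 0.8  0.77] [180.8153 180.5461 176.6418 174.3066]Traceback (most recent call last):
  File "sc.py", line 21, in <module>
    S=np.array([max(score(s,t,np.array([i,j])) for i in G for j in G) for t in ths])
                ~~~^^^^^^^^^^^^^^^^^^^^^^^^^^^^^^^^^^^^^^^^^^^^^^^^^^
  File "sc.py", line 21, in <genexpr>
    S=np.array([max(score(s,t,np.array([i,j])) for i in G for j in G) for t in ths])
                    ~~~~~^^^^^^^^^^^^^^^^^^^^^
  File "sc.py", line 8, in score
    A=proj("side",W(p,cov(th,*a)))+off;B=proj("side",W(p,cov(th,*b)))+off
                                         ~~~~^^^^^^^^^^^^^^^^^^^^^^^^
  File "h.py", line 16, in proj
    c=camera_params(cam);v=np.array(c["R"])@np.array(X)+np.array(c["t"])
ValueError: time passes only in moves, steps and waits
```

```bash
sed -i 's/^p=least/import functools,h;h.camera_params=functools.lru_cache(camera_params);p=least/; s/^armsegs=.*/armsegs=[((.02,.078,w),(.145,.078,w)) for w in(.007,-.007)]/' sc.py; python3 sc.py
```

```text
arm 0 [0.72 0.71 0.73 0.7 ] [160.0424 155.4385 151.4112 135.4118]
arm 1 [0.7  0.69 0.71 0.68] [178.753  177.9259 176.7638 173.7553]
cover 0 [0.67 0.68 0.66 0.72] [365.899  359.8346 328.8568 322.1367]
cover 1 [0.68 0.67 0.69 0.66] [417.9226 412.8657 408.6001 399.6412]
```

drive_tool:
  gripper: [0, 0, 0, 0, 0, 0]
  xyz:
    - [0, 0.05, -0.03]
    - [0, 0.1, -0.06]
    - [0, 0.1, -0.06]
    - [0, 0.1, -0.06]
    - [0, 0.1, -0.06]
    - [0, 0.1, -0.06]
  twist: [0, 0, 0, 0, 0, 0]

```text
clock: 16.7
position: [0.5207, 0.2008, 0.1433]
tcp_rot: [2.177, 2.265, -0.0]
contact_force: [-4.4, -1.5, 2.8]
gripper_width: 0.0087
grip_force: 30.0
```

```bash
python3 sc.py
```

```text
arm 0 [0.72 0.71 0.73 0.74] [160.0394 155.012  151.6868 134.7809]
arm 1 [0.7  0.69 0.71 0.68] [178.5561 177.4347 176.7461 173.0425]
cover 0 [0.7  0.69 0.71 0.75] [378.9532 364.7195 346.3799 327.3593]
cover 1 [0.71 0.7  0.69 0.72] [423.5619 422.493  414.0505 407.1335]
```

Both angles now agree at about 0.70 rad, the cover is held still, and the block is home.

```bash
python3 -c "
from workcell import *
print(job_done())"
```

```text
the job is handed in; nothing more can be done
None
```

I handed the job in with the block home against the end stop and the cover held by its handle at about 0.70 rad, which matches the setting arm to within about 0.02 rad by camera; no verdict was returned.

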